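# Break the sharp edge of a setting slab with a hand file at the bench vice

### The job

The steel slab stands loose in the vice: nip it tight by pushing the right end of the tommy bar (seen from the vice's front) firmly down until it slants clearly below level. Then take the file by its handle and break the slab's sharp top edge on the tommy-bar side with two long forward strokes, straight or slantwise across the middle of that edge, tip first and with light pressure, each running from the front part of the blade to well back near the heel, with the file's flat tilted about 30 degrees towards the tommy bar so that it bears on that edge alone; lift the file well clear after each stroke, carry it back in the air and never drag it back over the edge. Finally lay the file back in both notches of its rest as you found it, with the slab still clamped where it stood, and leave the other tools alone.

Things in the scene. Friction and masses are not known exactly. Their poses are not given: they have to be found in the camera images.
- vice: Blue bench vice fixed to the counter. Origin: foot on the counter; +x from its front (tommy bar, robot side) to its back, +y its left seen from the front, +z up. Jaws 68 mm wide, tops at z = 119 mm; front jaw reaches to x = -55 mm. Screw axis along x at y = 0, z = 69 mm. Tommy bar (8 mm rod, 116 mm between ball ends of 14 mm) crosses it at x = -73 mm and turns in that plane.
- vice_screw (a joint): Turn of screw and tommy bar, rad: 0 = bar level; positive = right (-y) end raised by that angle; starts at 0.45 to 0.7. Pushing the right end down lowers it and closes the front jaw about 0.5 mm per rad (stiff: a firm push of about 5 to 10 N; stays where left). The jaws meet the slab at about 0.15 and hold it from about -0.3 downwards; -0.3 to -0.7 is good.
- bar_right_end (a point): Centre of the ball at the right (-y) end of the tommy bar, 58 mm from the screw's axis.
- slab: Bright steel setting slab, plain plate 10 mm thick (x), 100 mm wide (y), 100 mm high (z), about 0.75 kg, loose, standing upright on edge between the jaws, small hanging hole near an upper corner. Origin: centre of its underside. Axes parallel to the vice's: -x is the face towards the tommy bar. Its top stands 177 mm above the counter, 58 mm above the jaws.
- slab_edge (a point): Middle of the slab's top edge on the tommy-bar side (between its top and its -x face), the edge to be filed; the edge runs along the slab's y, 50 mm to each side.
- file: Flat hand file, 200 mm, about 0.15 kg, in its rest. Origin: underside of the blade, mid width, at the heel; +x to the tip, +z up out of the flat. Blade x = 0 to 120 mm, 20 mm wide, z = 0 to 5 mm, dark steel, teeth on both flats. Brass ferrule x = -15 to -3 mm, 17 mm thick. Flat-sided light wooden handle x = -80 to -14 mm, 22 mm wide (y), z = -9.5 to 14.5 mm.
- file_rest: Wooden file rest fixed to the counter, axes as the file lying in it. Origin: on the counter below the file's origin. Foot board 56 mm wide, 10 mm thick. Front notch for the blade: x = 78 to 92 mm, 27 mm wide, floor 42.5 mm up, cheeks 10 mm higher. Rear notch for the handle end: x = -73 to -59 mm, 29 mm wide, floor 33 mm up, cheeks 14 mm higher. Handle free between them.
- rest_seat (a point): Where the file's origin belongs in the rest: 42.5 mm above the file rest's origin, same axes.
- pliers: Pliers with blue grips, 49 x 168 x 15 mm, lying on the counter; leave alone. Origin: centre of the underside.
- hammer: Hammer with wooden handle, 116 x 230 x 28 mm, lying on the counter; leave alone. Origin: centre of the underside.
- wax_tin: Round flat tin, 62 mm across, 25 mm high; leave alone. Origin: centre of the underside.
- brush: Glue brush with wooden handle, 24 x 194 x 16 mm, lying on the counter; leave alone. Origin: centre of the underside.
Mind the look-alikes: they are no part of the job. There is more than one size of the slab; the one meant has the size given above.

How it is judged:
By the outcome, as a careful person would: the job done as asked, in the order asked, and still so for the second after the job is handed in, with the robot touching nothing.
It also fails if it takes over 59 s, if anything falls off the work surface, if the arm or the gripper's body presses on something with over 40 N, if the wrist force passes 120 N, or if a joint passes its speed limit or range.

### The arm

A 6-joint arm with a two-finger parallel gripper is mounted at the origin on a cart in front of the work surface, level with it; the furniture and walls round the work are solid. World frame = base frame: x ahead of the robot, y to its left, z up, the work surface at z = 0. Lengths are in m, angles in rad, forces in N, time in s.
With the tool pointing down it reaches from about 0.35 to 0.85 m from the base axis. Payload 8.1 kg.
Tool frame: the origin (TCP) lies at the centre of the arm's flange, where the gripper is bolted on; the fingertips stand 186 mm ahead of it and the grasp point (between the pads) lies 167 mm ahead of it; z points along the fingers, y is the direction in which the jaws open and shut (so a half turn about z gives the same grasp; the last joint's range is limited). The gripper opens to 93 mm and grips with 3 to 60 N. Pads are 15 mm wide; open, the fingers measure 128 mm over their backs; the gripper's body (75 mm by 188 mm) begins 65 mm behind the grasp point.
Start: joints at [-1.423, 0.13, 1.488, -0, 1.523, -0.085], TCP at [0.138, -0.584, 0.405] pointing down, gripper open.
Joint ranges: [-2.96, 2.96], [-0.89, 2.26], [0.02, 2.5], [-1.34, 4.48], [0, 2.73], [-2.66, 2.66]. Speed limits (rad/s): [2.39, 2.39, 2.79, 3.14, 3.14, 3.14].

### API

Orientations are given as a rotation vector (axis times angle).
In Python, from plant import robot, viewer, order gives the robot as it stands.
- The arm moves only by the tool apply_moves, never from a script. Its argument "deltas" is a list of rows, each a list of 3 entries, a list of its own where there are three numbers: the finger opening in mm, from 0 to 93, then the shift along the tool's x, y, z in mm, then the turn about the tool's z in rad. In form: [[grip, [dx, dy, dz], yaw], ...]. A call has 1 to 5 rows; each row shifts and turns the commanded pose from where the row before left it, along the tool's axes as they then stand; what a row does not reach is not made up. A row lasts 1/8 s, in which the tool goes at most 62.5 mm and 10.7 degrees, less where a joint would pass 70% of its speed; a pose out of reach is approached as far as the arm can. A call is refused whole if a number of a shift passes 62.5 or a number of a turn 0.188, either way. A call with a gripper value outside its range is refused whole. The fingers move at their own pace and stop on an object; "grip_force" is the grip in N (left out, the last holds). Time passes only in rows, so rows that do not move let the fingers close. It gives the time, the measured TCP pose, the force and the opening at its end, in the units of the state.
- robot.read_state(): the state, without advancing time (a new reading comes with each control period).
- viewer.read_camera(name): name is "side" or "top"; returns the picture (384x512x3 uint8, blue, green, red); there is no depth.
- viewer.get_calibration(name): a dict with "fx", "fy", "cx", "cy" (pixels), "R" (3x3) and "t" (3): a world point X has camera coordinates R X + t. Camera axes: x right, y down, z forward; pixel columns grow to the right and rows downward; lengths in m; the calibration is good to about 2 mm. A picture is of the moment at which its call begins. get_calibration takes no time and is no camera call.
- order.close_job(): hands the job in, once; it reports no verdict.
The state is a dict: "t": time; "q": joint angles; "dq": joint speeds; "joint_torque": joint torques, N m; "tool_pos": TCP position; "orientation": TCP orientation; "force": force on the tool from outside, world axes, zero at the start; "wrist_torque": the same for the moment, N m; "opening": finger opening in m.
Only numpy, scipy, OpenCV 4.12 (cv2) and the standard library are available. Lean on these libraries where they do the work, as an engineer would, in place of code of your own. Each camera call takes 0.05 s, during which the arm holds its last target. There are 200 camera calls.

## Working session

There is one attempt and no reset: what is moved stays moved. The work goes in short steps, Python scripts to look and compute and a tool call to move; the robot and the scene stay as the last step left them, time stands still between calls to the robot, and variables do not carry over. Pictures are saved under pics/ and viewed, about 8 in all and at most 12, crops included, and the job is handed in when it is done.

Besides the shell and the picture viewer there is one more tool, called after "Call:" by a JSON object that holds its "op" and its "data". apply_moves: Moves the arm, as the interface text tells. Its arguments: {"type":"object","properties":{"deltas":{"type":"array"},"grip_force":{"type":"number"}},"required":["deltas"]}

```bash
mkdir -p pics; ls; python3 - <<'E'
from plant import robot, viewer, order
import cv2
for n in("side","top"):
    im=viewer.read_camera(n); cv2.imwrite(f"pics/{n}0.png",cv2.resize(im,(800,600),interpolation=cv2.INTER_CUBIC)); cv2.imwrite(f"pics/{n}0_raw.png",im)
    print(viewer.get_calibration(n))
s=robot.read_state();print(s)
E
```

```text
pics
{'fx': 366.58396823340115, 'fy': 366.58396823340115, 'cx': 252.5078924867014, 'cy': 191.80329293484135, 'R': array([[-0.98977869, -0.14187192, -0.01450841],
       [-0.04015821,  0.37488359, -0.92620171],
       [ 0.13684098, -0.91615209, -0.37674912]]), 't': array([0.55127603, 0.17762954, 0.9869522 ])}
{'fx': 416.1551955486056, 'fy': 416.1551955486056, 'cx': 253.43070008496744, 'cy': 196.97464056067224, 'R': array([[-0.02102992, -0.99965273,  0.01587992],
       [-0.98637093,  0.01815272, -0.16353245],
       [ 0.16318739, -0.01910256, -0.98641014]]), 't': array([-0.13767783,  0.58015272,  1.25141076])}
{'t': 0.1, 'q': array([-1.42338680e+00,  1.31077393e-01,  1.48915318e+00,  2.36640824e-05,
        1.52300985e+00, -8.54003161e-02]), 'dq': array([-0.00073676, -0.00354942, -0.00240546,  0.0008182 ,  0.00225402,
       -0.00051196]), 'joint_torque': array([ 1.80480329e-03, -5.61341715e+01, -4.93094766e+01,  7.70366471e-02,
        2.89390184e-02, -5.91064077e-05]), 'tool_pos': array([ 0.13842347, -0.58360513,  0.40380647]), 'orientation': array([-3.11869587e+00, -3.64678367e-01,  4.31045702e-05]), 'force': array([-0.20335641,  0.30522725, -0.60752888]), 'wrist_torque': array([-0.0375431 ,  0.01394634, -0.012398  ]), 'opening': 0.09289666041505946}
```

View pics/side0.png

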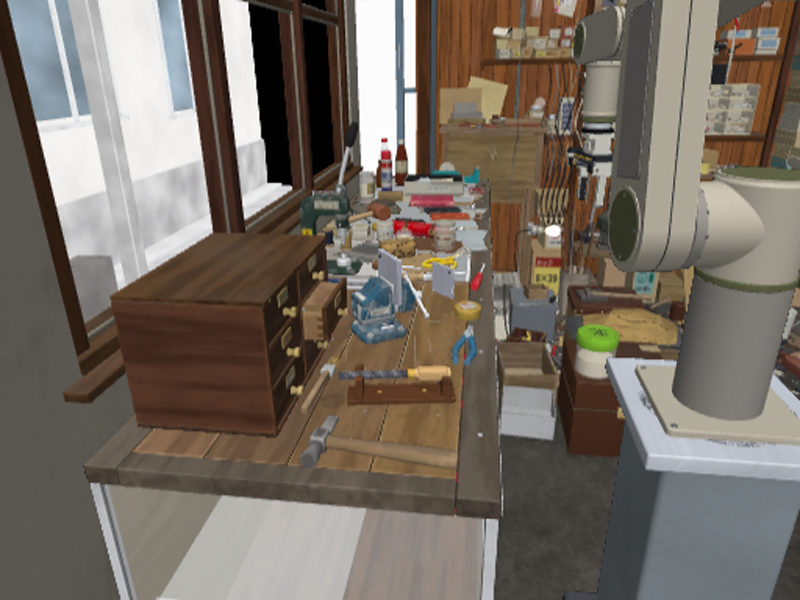

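View pics/top0.png

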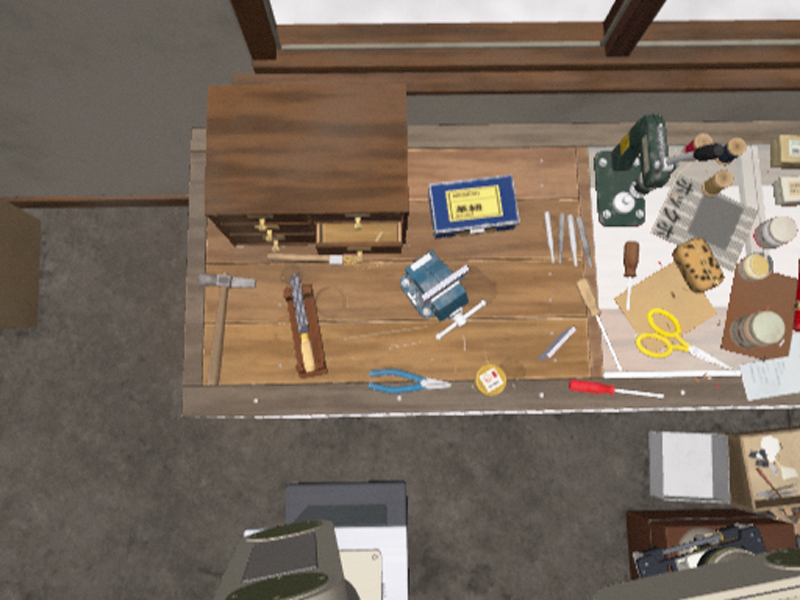

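The side view shows the vice at view pixel (380,300), the file at (400,373), and a second slab at (442,280). The top view shows the vice at (440,290) and the file at (303,320). The look-alike slab is at top (558,342). Next I'll view closer crops.

```bash
python3 - <<'E'
import cv2,numpy as np
a=cv2.imread("pics/top0_raw.png")[150:250,165:325]; b=cv2.imread("pics/side0_raw.png")[155:265,195:325]
cv2.imwrite("pics/tc.png",cv2.resize(a,None,fx=5,fy=5,interpolation=cv2.INTER_CUBIC))
cv2.imwrite("pics/sc.png",cv2.resize(b,None,fx=5,fy=5,interpolation=cv2.INTER_CUBIC))
E
```

```text
(no output)
```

View pics/tc.png

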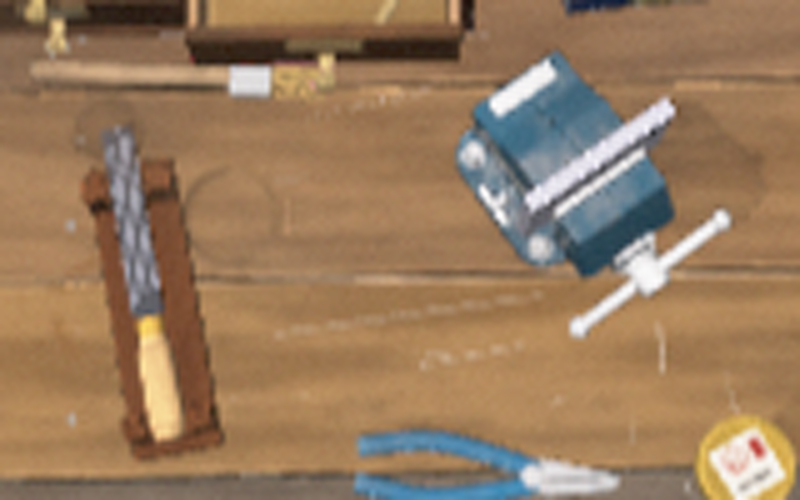

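View pics/sc.png

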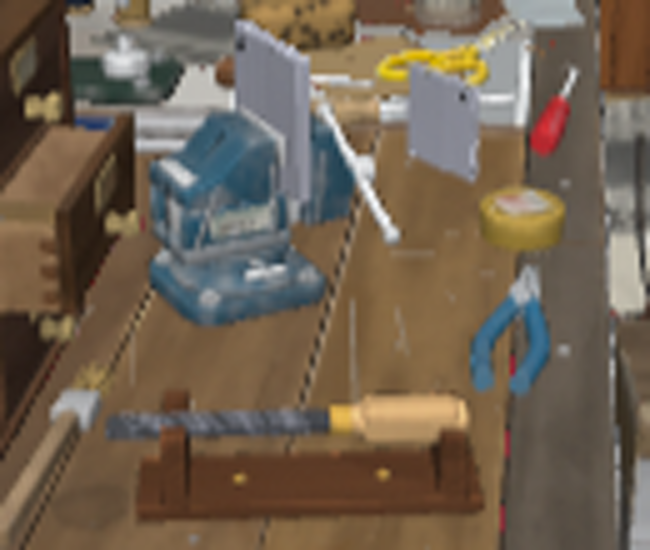

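The top crop shows the bar's right ball at (724,217) and its left ball at (577,328). The slab's top runs from (529,203) to (671,104), and the file from its tip at (118,130) to its handle end at (169,438).
The side crop shows the balls at (318,95) and (390,235), with the slab's top corners at (238,22) and (308,55).

Look-alikes, in side crop pixels: the tall slab in the vice (272,110) is the one wanted, not the small slab (445,120). The only file is at (120–470,420).

```bash
cat > h.py <<'E'
import numpy as np,cv2
from plant import robot,viewer,order
from scipy.optimize import least_squares
C={n:viewer.get_calibration(n) for n in("side","top")}
def proj(n,X):
    c=C[n];p=np.atleast_2d(X)@c["R"].T+c["t"];return np.c_[c["fx"]*p[:,0]/p[:,2]+c["cx"],c["fy"]*p[:,1]/p[:,2]+c["cy"]]
def raw(n,u,s=5,o=None):
    o=o or {"top":(165,150),"side":(195,155)}[n];return (np.array(u)+.5)/s-.5+o
def pose(x,y,a,P):
    P=np.atleast_2d(P);c,s=np.cos(a),np.sin(a);return np.c_[x+c*P[:,0]-s*P[:,1],y+s*P[:,0]+c*P[:,1],P[:,2]]
E
python3 - <<'E'
from h import *
def vice(p):
    x,y,a,th,sx,sy=p
    b=lambda s:[-.073,-s*.058*np.cos(th),.069+s*.058*np.sin(th)]
    sl=lambda dx,dy:[sx+dx,sy+dy,.177]
    return [("top",(724,217),b(1)),("top",(577,328),b(-1)),("side",(318,95),b(1)),("side",(390,235),b(-1)),
     ("top",(529,203),sl(0,.05)),("top",(671,104),sl(0,-.05)),("side",(238,22),sl(0.0,-.05)) if 0 else ("side",(308,55),sl(-.005,.05)),
     ("side",(305,203),[sx-.005,sy+.05,.105])][:7]
def r(p): return np.concatenate([(proj(n,pose(*p[:3],P))[0]-raw(n,u)) for n,u,P in vice(p)])
s=least_squares(r,[.65,-.15,.6,.55,-.02,0],loss="soft_l1");print("vice",s.x.round(4));print(r(s.x).reshape(-1,2).round(2).tolist())
np.save("vice.npy",s.x)
v=s.x
for P in [[v[4]-.005,v[5]+.05,.177],[v[4]+.005,v[5]+.05,.177],[v[4]-.005,v[5]-.05,.177],[v[4]+.005,v[5]-.05,.177]]:
    print("slab corner side crop",((proj("side",pose(*v[:3],P))[0]-[195,155]+.5)*5-.5).round(), "top",((proj("top",pose(*v[:3],P))[0]-[165,150]+.5)*5-.5).round())
F=[("top",(118,128),[.12,0,.0475]),("top",(148,316),[-.003,0,.0475]),("top",(169,438),[-.08,0,.055]),("side",(107,426),[.12,0,.045]),("side",(469,413),[-.08,0,.045]),("side",(331,420),[-.003,0,.045])]
def q(p): return np.concatenate([(proj(n,pose(*p,P))[0]-raw(n,u)) for n,u,P in F])
s=least_squares(q,[.6,.15,.1],loss="soft_l1");print("file",s.x.round(4));print(q(s.x).reshape(-1,2).round(2).tolist());np.save("file.npy",s.x)
R=pose(*v[:3],[[-.073,-.062,0],[v[4]-.005,v[5],.177]]);print("push",R[0],"edge",R[1],"grip",pose(*s.x,[-.04,0,0]))
E
```

```text
vice [ 0.6095 -0.2332  0.6029  0.543  -0.0073  0.0014]
[[-0.5, 0.19], [0.79, -0.52], [0.7, 2.76], [-0.28, -0.2], [0.06, 0.08], [-0.0, -0.22], [0.14, 0.29]]
slab corner side crop [309.  56.] top [535. 210.]
slab corner side crop [295.  59.] top [524. 196.]
slab corner side crop [243.  17.] top [676. 110.]
slab corner side crop [230.  19.] top [666.  96.]
file [0.5323 0.0354 0.1708]
[[-0.36, 0.06], [0.22, 0.57], [-0.04, 0.46], [-0.32, -0.44], [-0.16, 0.22], [-0.42, -0.44]]
push [ 0.58452799 -0.32569582  0.        ] edge [ 0.598618   -0.23908018  0.177     ] grip [[0.49292372 0.02863853 0.        ]]
```

```bash
cat >> h.py <<'E'
from scipy.spatial.transform import Rotation as Ro
def cur():
    s=robot.read_state();R=Ro.from_rotvec(s["orientation"]).as_matrix();return s,s["tool_pos"],np.arctan2(R[1,0],R[0,0]),R
def plan(way,g,step=40,dyaw=.17,start=None):
    """way: list of (x,y,z_grasp,phi); prints rows; z is grasp-point height (TCP-0.167)"""
    s,p,f,R=cur()
    if start is not None: p,f=np.array(start[:3])+[0,0,.167],start[3]
    for w in way:
        t=np.array(w[:3])+[0,0,.167];d=t-p;df=w[3]-f
        n=max(1,int(np.ceil(np.linalg.norm(d)*1000/step)),int(np.ceil(abs(df)/dyaw)))
        rows=[]
        for i in range(n):
            tp=t-d*(n-1-i)/n;e=tp-p
            r=[e[0]*np.cos(f)+e[1]*np.sin(f),e[0]*np.sin(f)-e[1]*np.cos(f),-e[2]]
            r=[round(float(k)*1000,1)+0 for k in r];yw=round(-df/n,3)
            p=p+np.array([r[0]*np.cos(f)+r[1]*np.sin(f),r[0]*np.sin(f)-r[1]*np.cos(f),-r[2]])/1000;f-=yw
            rows.append([g,r,yw])
        for k in range(0,n,5):print(str(rows[k:k+5]).replace(" ",""))
        print("--")
def st():
    s,p,f,R=cur();print("t",round(s["t"],2),"grasp",(p-[0,0,.167]).round(4),"phi",round(f,3),"tilt",np.degrees(np.arccos(-R[2,2])).round(2),"F",s["force"].round(1),"open",round(s["opening"],4),"q",s["q"].round(2))
E
python3 -c "
from h import *
st();plan([(.5845,-.3257,.238,.603),(.5845,-.3257,.135,.603)],0)"
```

```text
t 0.1 grasp [ 0.1384 -0.5836  0.2368] phi 0.233 tilt 0.09 F [-0.2  0.3 -0.6] open 0.0929 q [-1.42  0.13  1.49  0.    1.52 -0.09]
[[0,[38.0,-11.4,-0.1],np.float64(-0.028)],[0,[38.2,-10.3,-0.1],np.float64(-0.028)],[0,[38.6,-9.3,-0.1],np.float64(-0.028)],[0,[38.8,-8.1,-0.1],np.float64(-0.028)],[0,[39.0,-7.1,-0.1],np.float64(-0.028)]]
[[0,[39.1,-6.0,-0.1],np.float64(-0.028)],[0,[39.4,-4.8,0.0],np.float64(-0.028)],[0,[39.4,-3.8,-0.1],np.float64(-0.028)],[0,[39.6,-2.7,-0.1],np.float64(-0.028)],[0,[39.6,-1.6,-0.1],np.float64(-0.028)]]
[[0,[39.6,-0.4,-0.1],np.float64(-0.028)],[0,[39.6,0.7,-0.1],np.float64(-0.028)],[0,[39.6,1.7,-0.1],np.float64(-0.028)]]
--
[[0,[0.0,0.0,34.3],np.float64(-0.002)],[0,[0.0,0.0,34.4],np.float64(-0.002)],[0,[0.0,0.0,34.3],np.float64(-0.002)]]
--
```

Call:
{"op": "apply_moves", "data": {"deltas": [[0, [38, -11.4, 0], -0.028], [0, [38.2, -10.3, 0], -0.028], [0, [38.6, -9.3, 0], -0.028], [0, [38.8, -8.1, 0], -0.028], [0, [39, -7.1, 0], -0.028]]}}

```text
t: 0.72
tool_pos: [0.311, -0.4837, 0.4042]
orientation: [-3.086, -0.583, 0.0]
force: [0.6, -0.6, 0.2]
opening: 0.0476
```

Call:
{"op": "apply_moves", "data": {"deltas": [[0, [39.1, -6, 0], -0.028], [0, [39.4, -4.8, 0], -0.028], [0, [39.4, -3.8, 0], -0.028], [0, [39.6, -2.7, 0], -0.028], [0, [39.6, -1.6, 0], -0.028]]}}

```text
t: 1.35
tool_pos: [0.4825, -0.3845, 0.4042]
orientation: [-3.038, -0.798, 0.001]
force: [1.1, -1.2, 0.5]
opening: 0.0011
```

Call:
{"op": "apply_moves", "data": {"deltas": [[0, [39.6, 0, 0], -0.028], [0, [39.6, 0.7, 0], -0.028], [0, [39.6, 1.7, 0], -0.028], [0, [0, 0, 0], 0], [0, [0, 0, 0], 0]]}}

```text
t: 1.98
tool_pos: [0.5844, -0.3263, 0.4041]
orientation: [-3.002, -0.924, 0.002]
force: [-0.6, 0.5, 0.6]
opening: 0.0005
```

```bash
sed -i 's/yw=round(-df\/n,3)/yw=round(float(-df)\/n,3)/' h.py; python3 -c "
from h import *
st();plan([(.5845,-.3257,.135,.603)],0)"
```

```text
t 1.98 grasp [ 0.5844 -0.3263  0.2371] phi 0.597 tilt 0.08 F [-0.6  0.5  0.6] open 0.0005 q [-0.59  0.32  1.27 -0.    1.55  0.39]
[[0,[0.2,-0.2,34.0],-0.002],[0,[0.1,-0.1,34.0],-0.002],[0,[0.2,-0.2,34.1],-0.002]]
--
```

Call:
{"op": "apply_moves", "data": {"deltas": [[0, [0, 0, 34], 0], [0, [0, 0, 34], 0], [0, [0, 0, 32], 0], [0, [0, 0, 6], 0], [0, [0, 0, 6], 0]]}}

```text
t: 2.6
tool_pos: [0.5844, -0.3271, 0.2938]
orientation: [3.002, 0.922, 0.001]
force: [0.4, 0.1, 0.1]
opening: 0.0005
```

Call:
{"op": "apply_moves", "data": {"deltas": [[0, [0, 0, 6], 0], [0, [0, 0, 6], 0], [0, [0, 0, 6], 0], [0, [0, 0, 6], 0]]}}

```text
t: 3.1
tool_pos: [0.5867, -0.3293, 0.2737]
orientation: [2.991, 0.919, 0.01]
force: [8.1, -14.0, 10.2]
opening: 0.0007
```

```bash
python3 -c "
from h import *
st()
a=viewer.read_camera('top')[150:250,205:335];b=viewer.read_camera('side')[145:235,220:350]
cv2.imwrite('pics/p1.png',np.vstack([cv2.resize(a,None,fx=4,fy=4),cv2.resize(b,None,fx=4,fy=4)])[:,:][:600] if 0 else np.hstack([cv2.resize(a[:90],None,fx=3,fy=3),cv2.resize(b,None,fx=3,fy=3)]))"
```

```text
t 3.1 grasp [ 0.5867 -0.3293  0.1067] phi 0.596 tilt 0.79 F [  8.1 -14.   10.2] open 0.0007 q [-0.59  0.41  1.41 -0.    1.32  0.39]
```

View pics/p1.png

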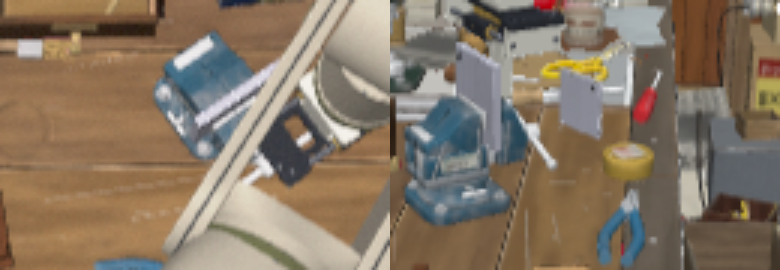

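The fingertip slid down the outside of the ball: the force of about 16 N points outward and the bar has barely moved. I'll go up and move inward.

Call:
{"op": "apply_moves", "data": {"deltas": [[0, [0, 0, -20], 0], [0, [0, 0, -15], 0], [0, [0, -11, 0], 0], [0, [0, 0, 0], 0]]}}

```text
t: 3.7
tool_pos: [0.578, -0.316, 0.303]
orientation: [-3.001, -0.924, 0.001]
force: [0.1, -0.7, -0.1]
opening: 0.0008
```

```bash
python3 -c "
from h import *
st();v=np.load('vice.npy');p=cur()[1];d=p[:2]-v[:2];c,s=np.cos(v[2]),np.sin(v[2]);print(c*d[0]+s*d[1],-s*d[0]+c*d[1])"
```

```text
t 3.7 grasp [ 0.578 -0.316  0.136] phi 0.598 tilt 0.09 F [ 0.1 -0.7 -0.1] open 0.0008 q [-0.58  0.35  1.42  0.    1.37  0.39]
-0.07291238748746605 -0.05031327813767164
```

Call:
{"op": "apply_moves", "data": {"deltas": [[0, [0, 0, 9], 0], [0, [0, 0, 7], 0], [0, [0, 0, 7], 0], [0, [0, 0, 7], 0], [0, [0, 0, 0], 0]]}}

```text
t: 4.32
tool_pos: [0.5783, -0.3171, 0.273]
orientation: [-3.002, -0.923, 0.001]
force: [-0.0, -0.2, 1.3]
opening: 0.0005
```

```bash
python3 -c "
from h import *
st()"
```

```text
t 4.33 grasp [ 0.5783 -0.3171  0.106 ] phi 0.597 tilt 0.06 F [-0.  -0.2  1.3] open 0.0005 q [-0.58  0.38  1.44  0.    1.32  0.39]
```

Call:
{"op": "apply_moves", "data": {"deltas": [[0, [0, 0, 7], 0], [0, [0, 0, 7], 0], [0, [0, 0, 7], 0], [0, [0, 0, 7], 0]]}}

```text
t: 4.82
tool_pos: [0.5786, -0.317, 0.2453]
orientation: [-3.002, -0.924, -0.0]
force: [0.4, -0.6, 5.2]
opening: 0.0005
```

Call:
{"op": "apply_moves", "data": {"deltas": [[0, [0, 0, 6], 0], [0, [0, 0, 5], 0], [0, [0, 0, 0], 0]]}}

```text
t: 5.2
tool_pos: [0.5777, -0.3155, 0.2328]
orientation: [-2.998, -0.923, 0.004]
force: [-1.1, 3.1, 3.4]
opening: 0.0007
```

Call:
{"op": "apply_moves", "data": {"deltas": [[0, [0, 0, -40], 0], [0, [0, 0, -50], 0], [0, [0, 0, -50], 0], [0, [0, 0, -40], 0], [0, [-40, 0, 0], 0]]}}

```text
t: 5.82
tool_pos: [0.5469, -0.3385, 0.4181]
orientation: [2.998, 0.928, 0.006]
force: [-0.4, -0.6, 0.1]
opening: 0.0006
```

```bash
python3 -c "
from h import *
st()
a=viewer.read_camera('top')[150:250,205:335];b=viewer.read_camera('side')[145:235,220:350]
cv2.imwrite('pics/p2.png',np.hstack([cv2.resize(a[:90],None,fx=3,fy=3),cv2.resize(b,None,fx=3,fy=3)]))"
```

```text
t 5.83 grasp [ 0.5469 -0.3385  0.2511] phi 0.6 tilt 0.27 F [-0.4 -0.6  0.1] open 0.0006 q [-0.63  0.24  1.34  0.    1.56  0.34]
```

View pics/p2.png

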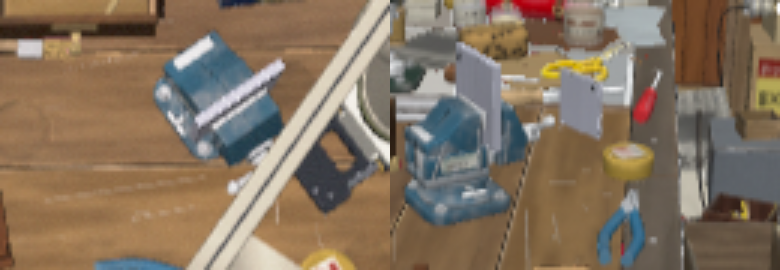

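The side view shows the left ball raised at (546,121), so the bar slants right-down. I'll work out the angle and plan the way to the file.

```bash
python3 -c "
from h import *
v=np.load('vice.npy');u=(np.array([156,121])+.5)/3-.5+[220,145]
for th in(-.3,-.4,-.5,-.6,-.7):
    P=pose(*v[:3],[-.073,.058*np.cos(th),.069-.058*np.sin(th)]);print(th,(proj('side',P)[0]-u).round(2))
f=np.load('file.npy');g=pose(*f,[-.040,0,0])[0];ph=f[2]+np.pi
plan([(.53,-.15,.26,1.9),(g[0],g[1],.21,ph),(g[0],g[1],.10,ph)],93)"
```

```text
-0.3 [1.57 4.19]
-0.4 [1.29 2.5 ]
-0.5 [0.94 0.82]
-0.6 [ 0.5  -0.84]
-0.7 [ 0.   -2.44]
[[93,[12.0,-20.7,-1.6],-0.163],[93,[15.2,-18.5,-1.6],-0.163],[93,[18.0,-15.8,-1.6],-0.163],[93,[20.3,-12.6,-1.6],-0.163],[93,[22.1,-9.2,-1.6],-0.163]]
[[93,[23.3,-5.4,-1.6],-0.163],[93,[23.9,-1.7,-1.6],-0.163],[93,[23.8,2.3,-1.6],-0.163]]
--
[[93,[20.1,2.5,5.6],-0.157],[93,[19.5,5.6,5.5],-0.157],[93,[18.4,8.6,5.6],-0.157],[93,[16.7,11.4,5.5],-0.157],[93,[14.9,13.8,5.6],-0.157]]
[[93,[12.4,16.0,5.6],-0.157],[93,[9.8,17.7,5.5],-0.157],[93,[7.0,19.1,5.6],-0.157],[93,[3.8,19.9,5.5],-0.157]]
--
[[93,[0.0,0.0,36.7],-0.0],[93,[0.0,0.0,36.7],-0.0],[93,[0.0,0.0,36.6],-0.0]]
--
```

Call:
{"op": "apply_moves", "data": {"deltas": [[93, [12, -20.7, -1.6], -0.163], [93, [15.2, -18.5, -1.6], -0.163], [93, [18, -15.8, -1.6], -0.163], [93, [20.3, -12.6, -1.6], -0.163], [93, [22.1, -9.2, -1.6], -0.163]]}}

```text
t: 6.55
tool_pos: [0.5365, -0.2188, 0.4206]
orientation: [-2.382, -2.042, 0.002]
force: [-0.0, -0.6, -0.3]
opening: 0.0459
```

Call:
{"op": "apply_moves", "data": {"deltas": [[93, [23.3, -5.4, -1.6], -0.163], [93, [23.9, -1.7, -1.6], -0.163], [93, [23.8, 2.3, -1.6], -0.163], [93, [20.1, 2.5, 5.6], -0.157], [93, [19.5, 5.6, 5.5], -0.157]]}}

```text
t: 7.18
tool_pos: [0.5229, -0.1077, 0.4144]
orientation: [-1.395, -2.811, 0.0]
force: [-0.0, 0.2, 1.0]
opening: 0.0923
```

Call:
{"op": "apply_moves", "data": {"deltas": [[93, [18.4, 8.6, 5.6], -0.157], [93, [16.7, 11.4, 5.5], -0.157], [93, [14.9, 13.8, 5.6], -0.157], [93, [12.4, 16, 5.6], -0.157], [93, [9.8, 17.7, 5.5], -0.157]]}}

```text
t: 7.8
tool_pos: [0.5019, -0.0087, 0.3866]
orientation: [-0.214, -3.13, -0.001]
force: [-0.7, -0.7, 0.3]
opening: 0.093
```

Call:
{"op": "apply_moves", "data": {"deltas": [[93, [7, 19.1, 5.6], -0.157], [93, [3.8, 19.9, 5.5], -0.157], [93, [0, 0, 30], 0], [93, [0, 0, 30], 0], [93, [0, 0, 0], 0]]}}

```text
t: 8.43
tool_pos: [0.4925, 0.0304, 0.3135]
orientation: [0.27, -3.122, -0.002]
force: [-0.6, -0.4, 0.2]
opening: 0.0928
```

```bash
python3 -c "
from h import *
st()
f=np.load('file.npy');g=pose(*f,[-.040,0,0])[0];ph=f[2]+np.pi-2*np.pi
plan([(g[0],g[1],.09,ph)],50)
a=viewer.read_camera('top')[150:250,165:325];b=viewer.read_camera('side')[205:275,195:325]
cv2.imwrite('pics/p3.png',np.vstack([cv2.resize(a[15:],(640,340)),cv2.resize(b,None,fx=640/130,fy=640/130)[:255]]))"
```

```text
t 8.43 grasp [0.4925 0.0304 0.1465] phi -2.969 tilt 0.49 F [-0.6 -0.4  0.2] open 0.0928 q [-0.04 -0.09  1.88  0.    1.36 -1.79]
[[50,[-0.1,-0.9,28.3],0.001],[50,[-0.1,-0.9,28.2],0.001]]
--
```

View pics/p3.png

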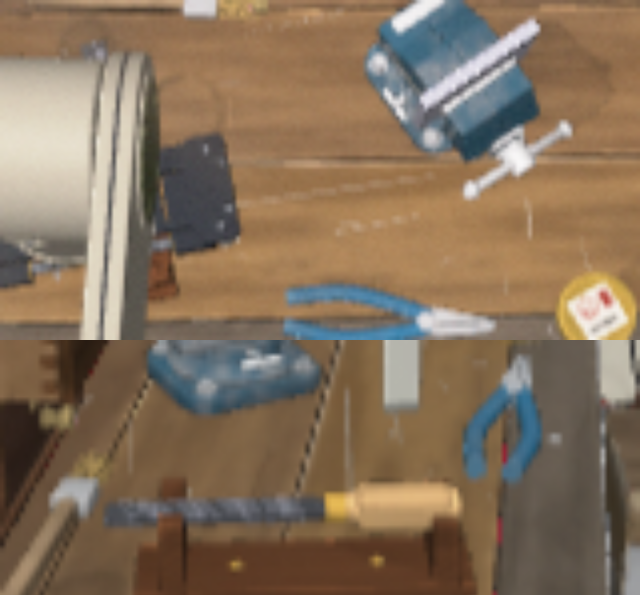

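The gripper hangs over the handle (side view, finger at (400,375)) with the file still in its rest. I'll lower, grip lightly, then raise the handle so the file pivots tip-down about the front notch.

Call:
{"op": "apply_moves", "data": {"deltas": [[93, [0, -0.9, 28], 0], [93, [0, -0.9, 28], 0], [93, [0, 0, 25], 0], [93, [0, 0, 20], 0], [93, [0, 0, 0], 0]], "grip_force": 3}}

```text
t: 9.15
tool_pos: [0.4944, 0.0281, 0.2163]
orientation: [0.27, -3.128, -0.001]
force: [-0.8, -0.4, 1.2]
opening: 0.0933
```

Call:
{"op": "apply_moves", "data": {"deltas": [[15, [0, 0, 0], 0], [15, [0, 0, 0], 0], [15, [0, 0, 0], 0], [15, [0, 0, 0], 0], [15, [0, 0, 0], 0]], "grip_force": 3}}

```text
t: 9.78
tool_pos: [0.4946, 0.0281, 0.2166]
orientation: [-0.27, 3.13, -0.0]
force: [-0.2, 0.5, 0.9]
opening: 0.0478
```

Call:
{"op": "apply_moves", "data": {"deltas": [[15, [0, 0, 0], 0], [15, [0, 0, 0], 0], [15, [0, 0, 0], 0]]}}

```text
t: 10.15
tool_pos: [0.4945, 0.0282, 0.2165]
orientation: [0.27, -3.13, -0.0]
force: [-0.5, 1.0, -0.8]
opening: 0.0223
```

```bash
python3 -c "
from h import *
st()"
```

```text
t 10.15 grasp [0.4945 0.0282 0.0495] phi -2.969 tilt 0.02 F [-0.5  1.  -0.8] open 0.0223 q [-0.05  0.03  1.96  0.    1.16 -1.79]
```

Call:
{"op": "apply_moves", "data": {"deltas": [[15, [0, 0, 0], 0], [15, [-0.7, 0, -11.5], 0], [15, [-1.7, 0, -11.5], 0], [15, [-2.7, 0, -11], 0], [15, [-3.7, 0, -11], 0]], "grip_force": 3}}

```text
t: 10.78
tool_pos: [0.5037, 0.0296, 0.2628]
orientation: [-0.27, 3.129, -0.0]
force: [0.2, -0.8, -1.9]
opening: 0.0217
```

Call:
{"op": "apply_moves", "data": {"deltas": [[15, [-4.6, 0, -10.5], 0], [15, [-5.5, 0, -10.2], 0], [15, [0, 0, 0], 0]]}}

```text
t: 11.15
tool_pos: [0.5141, 0.0314, 0.2835]
orientation: [-0.27, 3.128, -0.0]
force: [-0.1, -0.4, -0.3]
opening: 0.0222
```

```bash
python3 -c "
from h import *
st()
b=viewer.read_camera('side')[175:275,195:325]
cv2.imwrite('pics/p4.png',cv2.resize(b,None,fx=5,fy=5))"
```

```text
t 11.15 grasp [0.5141 0.0314 0.1165] phi -2.969 tilt 0.12 F [-0.1 -0.4 -0.3] open 0.0222 q [-0.04 -0.01  1.86 -0.    1.29 -1.78]
```

View pics/p4.png

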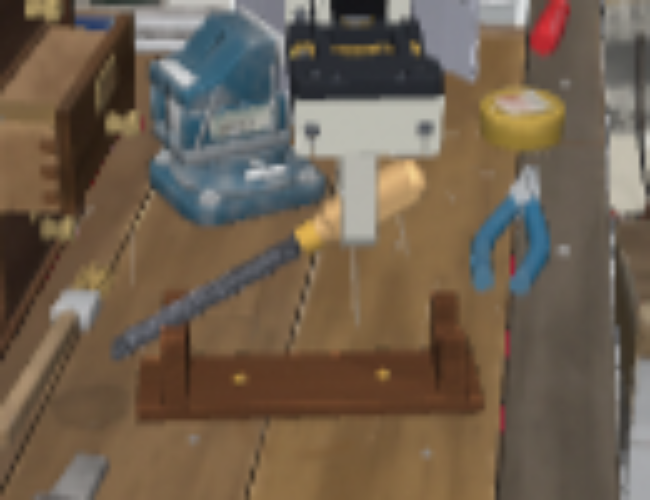

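The side view shows the file pitched tip-down with its tip at (120,350) and its handle end at (415,180). Now I'll tighten and lift.

Call:
{"op": "apply_moves", "data": {"deltas": [[15, [0, 0, 0], 0], [15, [0, 0, 0], 0], [15, [0, 0, -15], 0], [15, [0, 0, -30], 0], [15, [0, 0, -30], 0]], "grip_force": 60}}

```text
t: 11.82
tool_pos: [0.5127, 0.0314, 0.3582]
orientation: [0.27, -3.128, -0.0]
force: [-0.3, 0.7, -1.0]
opening: 0.0215
```

Call:
{"op": "apply_moves", "data": {"deltas": [[15, [0, 0, -30], 0], [15, [0, 0, -30], 0], [15, [0, 0, 0], 0], [15, [0, 0, 0], 0]]}}

```text
t: 12.32
tool_pos: [0.5128, 0.0314, 0.4162]
orientation: [0.27, -3.128, -0.0]
force: [-0.6, 0.0, -1.1]
opening: 0.0215
```

```bash
python3 -c "
from h import *
st()
b=viewer.read_camera('side')[120:240,195:325]
cv2.imwrite('pics/p5.png',cv2.resize(b,None,fx=5,fy=5))"
```

```text
t 12.32 grasp [0.5128 0.0314 0.2492] phi -2.969 tilt 0.1 F [-0.6  0.  -1.1] open 0.0215 q [-0.04 -0.11  1.71 -0.    1.54 -1.78]
```

View pics/p5.png

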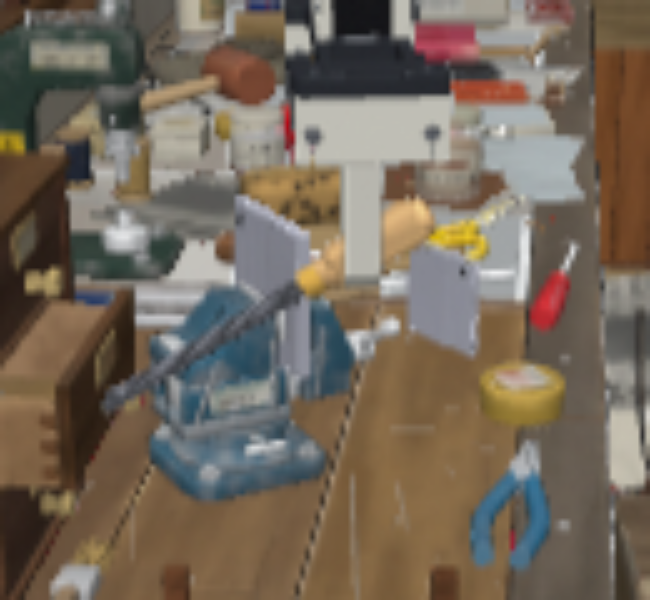

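The side view shows the tip at (108,402), the ferrule front at about (299,289) and the handle end at about (426,215). I'll fit the pitch from these.

```bash
cat >> h.py <<'E'
def fpts(g,yaw,a,xg,zg,P):
    """file points P in file frame -> world; file held at grasp point g, pitched a tip-down"""
    P=np.atleast_2d(P)-[xg,0,zg];h=P[:,0]*np.cos(a)-P[:,2]*-0-0 if 0 else P[:,0]*np.cos(a)-P[:,2]*np.sin(a)*-1*-1*-1
    # tip-down: x_f -> (cos a, -sin a), z_f -> (sin a, cos a)
    h=P[:,0]*np.cos(a)+P[:,2]*np.sin(a);z=-P[:,0]*np.sin(a)+P[:,2]*np.cos(a)
    return np.c_[g[0]+np.cos(yaw)*h-np.sin(yaw)*P[:,1],g[1]+np.sin(yaw)*h+np.cos(yaw)*P[:,1],g[2]+z]
E
sed -i '/-0-0 if 0/s/;h=.*//' h.py
python3 -c "
from h import *
s,p,f,R=cur();g=p-[0,0,.167]
D=[((108,402),[.12,0,.0025]),((299,289),[-.003,0,.0025]),((426,215),[-.08,0,.0025])]
r=lambda k:np.concatenate([proj('side',fpts(g,f+np.pi,k[0],k[1],.007,P))[0]-raw('side',u,5,(195,120)) for u,P in D])
o=least_squares(r,[.5,-.04]);print(o.x,np.degrees(o.x[0]),o.fun.round(2))
r3=lambda k:np.concatenate([proj('side',fpts(g,f+np.pi,k[0],k[1],k[2],P))[0]-raw('side',u,5,(195,120)) for u,P in D])
o=least_squares(r3,[.5,-.04,.007]);print(o.x,o.fun.round(2))
"
```

```text
[ 0.54778443 -0.04192485] 31.385736023094655 [-1.23  0.77  0.13 -0.49  0.44 -1.19]
[ 0.53896191 -0.04190815  0.0085643 ] [-1.21  0.82  0.37 -0.1   0.81 -0.58]
```

```bash
python3 -c "
from h import *
# cabinet: side-view 800 px: top far front corner (326,236), top near front (265,292), bottom near front (278,433); top view: top far front (407,214), bottom far front ~ (404,250)
k=.64
T=lambda u:(np.array(u)+.5)*k-.5
def tri(us,ut):
    return least_squares(lambda X:np.r_[proj('side',X)[0]-T(us),proj('top',X)[0]-T(ut)],[.7,-.1,.2])
for us,ut in [((326,236),(407,214)),((265,292),(207,212)),((278,433),(232,246)),((346,290),(404,250))]:
    o=tri(us,ut);print(o.x.round(3),o.fun.round(1))
v=np.load('vice.npy');e=pose(*v[:3],[v[4]-.005,v[5],.177])[0];u=np.array([np.cos(v[2]),np.sin(v[2])])
a,xg,zg=.54,-.040,.007
print('edge',e)
for xc in(.105,.06,.015):
    L=xc-xg; print(xc,(e[:2]+u*(L*np.cos(a)+zg*np.sin(a))).round(4),(.177+L*np.sin(a)+zg*np.cos(a)).round(4))
"
```

```text
[ 0.716 -0.168  0.231] [ 0.5  0.1 -0.1 -0.5]
[0.718 0.178 0.245] [-0.2 -0.1  0.1  0.2]
[0.718 0.189 0.01 ] [-0.6 -0.2  0.2  0.8]
[ 0.68  -0.165  0.118] [ 0.4  0.1 -0.1 -0.4]
edge [ 0.598618   -0.23908018  0.177     ]
0.105 [ 0.704  -0.1665] 0.2576
0.06 [ 0.6722 -0.1884] 0.2344
0.015 [ 0.6404 -0.2103] 0.2113
```

```bash
sed -i 's/df=w\[3\]-f/df=(w[3]-f)/' h.py; python3 -c "
from h import *
s,p,f,R=cur();g=p-[0,0,.167]
plan([(.53,0.0,.31,2.6),(.58,-.06,.32,1.75),(.7005,-.1689,.29,.603)],15,step=35,dyaw=.165,start=(*g,f+2*np.pi))"
```

```text
[[15,[-2.3,-6.8,-12.3],0.143],[15,[-3.3,-6.3,-12.3],0.143],[15,[-4.1,-5.9,-12.3],0.143],[15,[-5.0,-5.2,-12.3],0.143],[15,[-5.6,-4.4,-12.2],0.143]]
--
[[15,[-12.3,-4.3,-1.7],0.141],[15,[-12.8,-2.5,-1.6],0.141],[15,[-13.0,-0.6,-1.7],0.141],[15,[-12.9,1.1,-1.7],0.141],[15,[-12.7,3.0,-1.7],0.141]]
[[15,[-12.1,4.7,-1.6],0.141]]
--
[[15,[-18.4,14.1,4.3],0.164],[15,[-15.9,17.0,4.3],0.164],[15,[-12.9,19.3,4.2],0.164],[15,[-9.5,21.1,4.3],0.164],[15,[-6.0,22.4,4.3],0.164]]
[[15,[-2.3,23.1,4.3],0.164],[15,[1.6,23.2,4.3],0.164]]
--
```

Call:
{"op": "apply_moves", "data": {"deltas": [[15, [-2.3, -6.8, -12.3], 0.143], [15, [-3.3, -6.3, -12.3], 0.143], [15, [-4.1, -5.9, -12.3], 0.143], [15, [-5, -5.2, -12.3], 0.143], [15, [-5.6, -4.4, -12.2], 0.143]]}}

```text
t: 13.0
tool_pos: [0.5304, -0.0002, 0.477]
orientation: [-0.849, -3.021, 0.001]
force: [-1.1, -0.0, -1.1]
opening: 0.0214
```

Call:
{"op": "apply_moves", "data": {"deltas": [[15, [-12.3, -4.3, -1.7], 0.141], [15, [-12.8, -2.5, -1.6], 0.141], [15, [-13, -0.6, -1.7], 0.141], [15, [-12.9, 1.1, -1.7], 0.141], [15, [-12.7, 3, -1.7], 0.141]]}}

```text
t: 13.62
tool_pos: [0.5723, -0.0503, 0.4849]
orientation: [-1.839, -2.543, 0.002]
force: [0.9, -0.3, -1.7]
opening: 0.0214
```

Call:
{"op": "apply_moves", "data": {"deltas": [[15, [-12.1, 4.7, -1.6], 0.141], [15, [-18.4, 14.1, 4.3], 0.164], [15, [-15.9, 17, 4.3], 0.164], [15, [-12.9, 19.3, 4.2], 0.164], [15, [-9.5, 21.1, 4.3], 0.164]]}}

```text
t: 14.25
tool_pos: [0.6497, -0.1227, 0.469]
orientation: [-2.683, -1.629, 0.004]
force: [0.9, 0.3, -1.1]
opening: 0.022
```

Call:
{"op": "apply_moves", "data": {"deltas": [[15, [-6, 22.4, 4.3], 0.164], [15, [-2.3, 23.1, 4.3], 0.164], [15, [1.6, 23.2, 4.3], 0.164], [15, [0, 0, 0], 0], [15, [0, 0, 0], 0]]}}

```text
t: 14.88
tool_pos: [0.7008, -0.1686, 0.4573]
orientation: [-2.996, -0.94, 0.003]
force: [-0.0, 0.9, -1.0]
opening: 0.0217
```

```bash
python3 -c "
from h import *
st();plan([(.7005,-.1689,.27,.603)],15)
a=viewer.read_camera('top')[140:240,205:335];b=viewer.read_camera('side')[100:200,200:330]
cv2.imwrite('pics/p6.png',np.hstack([cv2.resize(a,None,fx=3,fy=3,interpolation=2),cv2.resize(b,None,fx=3,fy=3,interpolation=2)]))"
```

```text
t 14.88 grasp [ 0.7008 -0.1686  0.2903] phi 0.608 tilt 0.14 F [-0.   0.9 -1. ] open 0.0217 q [-0.31  0.46  1.01  0.    1.68  0.66]
[[15,[-0.4,0.1,20.3],0.005]]
--
```

View pics/p6.png

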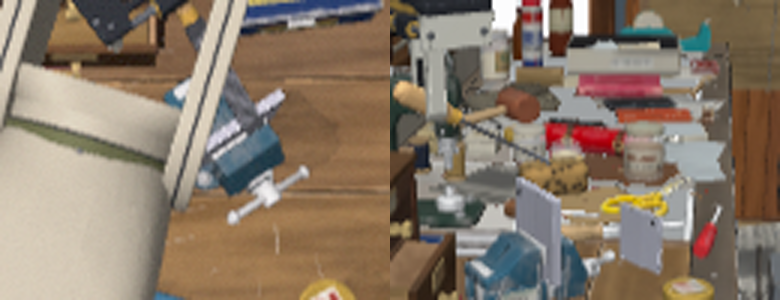

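The top view shows the blade over the middle of the slab, tip at about (252,127), pointing toward the tommy bar. The side view shows the tip at about (547,161), still above the slab.

```bash
python3 -c "
from h import *
s,p,f,R=cur();g=p-[0,0,.167]
for a in(.48,.52,.56,.60):
  P=fpts(g,f+np.pi,a,-.04,.007,[.12,0,.0025]);print(a,P.round(4),((proj('side',P)[0]-[200,100]+.5)*3-.5+[390,0]).round(1),((proj('top',P)[0]-[205,140]+.5)*3-.5).round(1))
v=np.load('vice.npy')
"
```

```text
0.48 [[ 0.5858 -0.2481  0.2137]] [551.7 152.4] [257.3 131.3]
0.52 [[ 0.5885 -0.2463  0.2082]] [549.2 157.7] [254.5 129.7]
0.56 [[ 0.5913 -0.2443  0.2028]] [546.5 162.8] [251.7 127.8]
0.6 [[ 0.5943 -0.2422  0.1976]] [543.6 167.8] [248.8 125.8]
```

Call:
{"op": "apply_moves", "data": {"deltas": [[15, [0, 0, 15], 0], [15, [0, 0, 8], 0], [15, [0, 0, 4], 0], [15, [0, 0, 0], 0]]}}

```text
t: 15.48
tool_pos: [0.7009, -0.1689, 0.431]
orientation: [-2.998, -0.936, 0.001]
force: [0.4, -0.6, -0.3]
opening: 0.0216
```

Call:
{"op": "apply_moves", "data": {"deltas": [[15, [0, 0, 3], 0], [15, [0, 0, 0], 0]]}}

```text
t: 15.72
tool_pos: [0.701, -0.1689, 0.4286]
orientation: [2.999, 0.936, 0.0]
force: [-0.2, 0.1, -1.5]
opening: 0.0214
```

Call:
{"op": "apply_moves", "data": {"deltas": [[15, [0, 0, 2], 0], [15, [0, 0, 0], 0]]}}

```text
t: 15.98
tool_pos: [0.701, -0.169, 0.427]
orientation: [2.999, 0.935, 0.0]
force: [0.4, -0.2, 0.7]
opening: 0.0219
```

Call:
{"op": "apply_moves", "data": {"deltas": [[15, [0, 0, 1], 0], [15, [0, 0, 0], 0]]}}

```text
t: 16.23
tool_pos: [0.7011, -0.1689, 0.4264]
orientation: [2.998, 0.935, 0.001]
force: [0.6, 0.4, 3.4]
opening: 0.0216
```

Contact at about 4 N. Starting the forward stroke while watching the force.

Call:
{"op": "apply_moves", "data": {"deltas": [[15, [-7.6, 0, 4.8], 0], [15, [-7.6, 0, 4.8], 0]]}}

```text
t: 16.48
tool_pos: [0.6882, -0.1779, 0.4165]
orientation: [2.998, 0.936, 0.001]
force: [1.6, 0.9, 7.3]
opening: 0.0216
```

```bash
python3 -c "
from h import *
st()"
```

```text
t 16.48 grasp [ 0.6882 -0.1779  0.2495] phi 0.605 tilt 0.07 F [1.6 0.9 7.3] open 0.0216 q [-0.32  0.43  1.11 -0.    1.6   0.64]
```

Call:
{"op": "apply_moves", "data": {"deltas": [[15, [-7.8, 0, 3.8], 0], [15, [-7.8, 0, 4], 0]]}}

```text
t: 16.73
tool_pos: [0.6751, -0.1869, 0.4081]
orientation: [2.999, 0.935, 0.0]
force: [0.2, -0.2, 3.3]
opening: 0.0218
```

```bash
python3 -c "
from h import *
st()"
```

```text
t 16.73 grasp [ 0.6751 -0.1869  0.2411] phi 0.605 tilt 0.01 F [ 0.2 -0.2  3.3] open 0.0218 q [-0.34  0.4   1.16 -0.    1.58  0.62]
```

Call:
{"op": "apply_moves", "data": {"deltas": [[15, [-7.8, 0, 4.5], 0], [15, [-7.8, 0, 4.5], 0]]}}

```text
t: 16.98
tool_pos: [0.6624, -0.1956, 0.3989]
orientation: [-2.999, -0.935, 0.0]
force: [-0.3, 0.8, 4.3]
opening: 0.0214
```

Call:
{"op": "apply_moves", "data": {"deltas": [[15, [-7.8, 0, 4.5], 0]]}}

```text
t: 17.1
tool_pos: [0.656, -0.2001, 0.3944]
orientation: [-2.999, -0.935, -0.0]
force: [-0.4, 0.6, 3.2]
opening: 0.0214
```

```bash
python3 -c "
from h import *
st();v=np.load('vice.npy');e=pose(*v[:3],[v[4]-.005,v[5],.177])[0];print(np.linalg.norm(cur()[1][:2]-e[:2]))"
```

```text
t 17.1 grasp [ 0.656  -0.2001  0.2274] phi 0.605 tilt 0.0 F [-0.4  0.6  3.2] open 0.0214 q [-0.37  0.37  1.23  0.    1.54  0.6 ]
0.06938713302384414
```

Call:
{"op": "apply_moves", "data": {"deltas": [[15, [-7.8, 0, 4.5], 0], [15, [-7.8, 0, 4.5], 0]]}}

```text
t: 17.35
tool_pos: [0.6431, -0.2089, 0.3853]
orientation: [-2.999, -0.936, 0.0]
force: [0.3, -0.0, 2.0]
opening: 0.0217
```

Call:
{"op": "apply_moves", "data": {"deltas": [[15, [-2, 0, -20], 0], [15, [0, 0, -25], 0], [15, [0, 0, 0], 0]]}}

```text
t: 17.73
tool_pos: [0.6425, -0.2099, 0.4346]
orientation: [2.996, 0.935, 0.007]
force: [0.5, -0.8, -1.0]
opening: 0.0214
```

Call:
{"op": "apply_moves", "data": {"deltas": [[15, [20, 0, -11], 0], [15, [20, 0, -11], 0], [15, [20, 0, -11], 0], [15, [20, 0, -11], 0], [15, [0, 0, 0], 0]]}}

```text
t: 18.35
tool_pos: [0.7085, -0.1633, 0.4746]
orientation: [2.998, 0.938, 0.001]
force: [-0.7, -1.2, -1.4]
opening: 0.0217
```

```bash
python3 -c "
from h import *
st();plan([(.6990,-.1702,.285,.603)],15)
a=viewer.read_camera('top')[140:240,205:335];b=viewer.read_camera('side')[90:190,200:330]
cv2.imwrite('pics/p7.png',np.hstack([cv2.resize(a,None,fx=3,fy=3,interpolation=2),cv2.resize(b,None,fx=3,fy=3,interpolation=2)]))"
```

```text
t 18.35 grasp [ 0.7085 -0.1633  0.3076] phi 0.607 tilt 0.03 F [-0.7 -1.2 -1.4] open 0.0217 q [-0.3   0.47  0.95  0.    1.72  0.67]
[[15,[-11.8,0.3,22.6],0.004]]
--
```

Call:
{"op": "apply_moves", "data": {"deltas": [[15, [-11.8, 0.3, 22], 0.004], [15, [0, 0, 12], 0], [15, [0, 0, 8], 0], [15, [0, 0, 4], 0], [15, [0, 0, 0], 0]]}}

```text
t: 19.08
tool_pos: [0.6983, -0.1711, 0.4287]
orientation: [-3.001, -0.93, -0.0]
force: [-0.7, 0.1, -1.2]
opening: 0.0221
```

Call:
{"op": "apply_moves", "data": {"deltas": [[15, [0, 0, 2], 0], [15, [0, 0, 0], 0]]}}

```text
t: 19.32
tool_pos: [0.6983, -0.1712, 0.427]
orientation: [3.001, 0.93, 0.001]
force: [0.1, 0.2, -2.0]
opening: 0.0214
```

```bash
python3 -c "
from h import *
st()"
```

```text
t 19.32 grasp [ 0.6983 -0.1712  0.26  ] phi 0.601 tilt 0.02 F [ 0.1  0.2 -2. ] open 0.0214 q [-0.31  0.45  1.07  0.    1.62  0.66]
```

Call:
{"op": "apply_moves", "data": {"deltas": [[15, [0, 0, 2], 0], [15, [0, 0, 0], 0]]}}

```text
t: 19.58
tool_pos: [0.6982, -0.1713, 0.425]
orientation: [3.0, 0.929, 0.0]
force: [0.2, -0.0, 1.3]
opening: 0.0214
```

Call:
{"op": "apply_moves", "data": {"deltas": [[15, [0, 0, 1], 0], [15, [0, 0, 0], 0]]}}

```text
t: 19.82
tool_pos: [0.6983, -0.1713, 0.4244]
orientation: [3.0, 0.929, 0.001]
force: [0.2, 1.0, 2.4]
opening: 0.0213
```

Contact at about 3.5 N net. Second stroke.

Call:
{"op": "apply_moves", "data": {"deltas": [[15, [-7.8, 0, 4.5], 0], [15, [-7.8, 0, 4.5], 0]]}}

```text
t: 20.08
tool_pos: [0.6849, -0.1804, 0.4147]
orientation: [3.001, 0.93, 0.0]
force: [0.3, 0.4, 4.4]
opening: 0.0219
```

Call:
{"op": "apply_moves", "data": {"deltas": [[15, [-7.8, 0, 4.5], 0]]}}

```text
t: 20.2
tool_pos: [0.6783, -0.1849, 0.41]
orientation: [3.001, 0.929, 0.0]
force: [-0.0, -0.1, 3.3]
opening: 0.0217
```

```bash
python3 -c "
from h import *
st()"
```

```text
t 20.2 grasp [ 0.6783 -0.1849  0.243 ] phi 0.601 tilt 0.01 F [-0.  -0.1  3.3] open 0.0217 q [-0.34  0.41  1.15 -0.    1.58  0.63]
```

Call:
{"op": "apply_moves", "data": {"deltas": [[15, [-7.8, 0, 4.5], 0], [15, [-7.8, 0, 4.5], 0], [15, [-7.8, 0, 4.5], 0]]}}

```text
t: 20.58
tool_pos: [0.6592, -0.198, 0.3965]
orientation: [3.001, 0.929, 0.0]
force: [0.3, -0.7, 4.6]
opening: 0.0216
```

```bash
python3 -c "
from h import *
st()"
```

```text
t 20.57 grasp [ 0.6592 -0.198   0.2295] phi 0.601 tilt 0.01 F [ 0.3 -0.7  4.6] open 0.0216 q [-0.37  0.37  1.22  0.    1.55  0.6 ]
```

Call:
{"op": "apply_moves", "data": {"deltas": [[15, [-7.8, 0, 4.5], 0], [15, [-7.8, 0, 4.5], 0]]}}

```text
t: 20.82
tool_pos: [0.6463, -0.2068, 0.3874]
orientation: [-3.001, -0.93, -0.0]
force: [0.4, -0.9, 3.5]
opening: 0.0215
```

Call:
{"op": "apply_moves", "data": {"deltas": [[15, [-3, 0, -15], 0], [15, [0, 0, -25], 0], [15, [0, 0, -30], 0], [15, [0, 0, -30], 0], [15, [0, 0, 0], 0]]}}

```text
t: 21.45
tool_pos: [0.6445, -0.2082, 0.4916]
orientation: [2.997, 0.929, 0.007]
force: [-0.4, 0.3, -1.6]
opening: 0.0214
```

```bash
python3 -c "
from h import *
st();plan([(.59,-.09,.33,1.75),(.53,0.0,.31,2.6),(.5141,.0314,.25,2*np.pi-2.969)],15,step=35,dyaw=.165)"
```

```text
t 21.45 grasp [ 0.6445 -0.2082  0.3246] phi 0.601 tilt 0.33 F [-0.4  0.3 -1.6] open 0.0214 q [-0.39  0.32  1.11  0.    1.7   0.58]
[[15,[3.1,-18.3,-0.8],-0.164],[15,[6.1,-17.6,-0.7],-0.164],[15,[8.9,-16.4,-0.8],-0.164],[15,[11.4,-14.7,-0.8],-0.164],[15,[13.6,-12.6,-0.8],-0.164]]
[[15,[15.6,-10.2,-0.7],-0.164],[15,[17.0,-7.5,-0.8],-0.164]]
--
[[15,[16.5,-7.2,3.3],-0.142],[15,[17.4,-4.8,3.4],-0.142],[15,[17.9,-2.2,3.3],-0.142],[15,[18.0,0.2,3.3],-0.142],[15,[17.8,2.9,3.4],-0.142]]
[[15,[17.3,5.3,3.3],-0.142]]
--
[[15,[6.0,3.7,12.0],-0.143],[15,[5.3,4.6,12.0],-0.143],[15,[4.7,5.3,12.0],-0.143],[15,[3.8,5.8,12.0],-0.143],[15,[3.0,6.4,12.0],-0.143]]
--
```

Call:
{"op": "apply_moves", "data": {"deltas": [[15, [3.1, -18.3, -0.8], -0.164], [15, [6.1, -17.6, -0.7], -0.164], [15, [8.9, -16.4, -0.8], -0.164], [15, [11.4, -14.7, -0.8], -0.164], [15, [13.6, -12.6, -0.8], -0.164]]}}

```text
t: 22.08
tool_pos: [0.6049, -0.1231, 0.4895]
orientation: [-2.374, -2.054, 0.002]
force: [-0.5, -0.3, -0.9]
opening: 0.0214
```

Call:
{"op": "apply_moves", "data": {"deltas": [[15, [15.6, -10.2, -0.7], -0.164], [15, [17, -7.5, -0.8], -0.164], [15, [16.5, -7.2, 3.3], -0.142], [15, [17.4, -4.8, 3.4], -0.142], [15, [17.9, -2.2, 3.3], -0.142]]}}

```text
t: 22.7
tool_pos: [0.5592, -0.0443, 0.481]
orientation: [-1.452, -2.783, 0.001]
force: [-0.1, -0.2, -2.3]
opening: 0.0216
```

Call:
{"op": "apply_moves", "data": {"deltas": [[15, [18, 0, 3.3], -0.142], [15, [17.8, 2.9, 3.4], -0.142], [15, [17.3, 5.3, 3.3], -0.142], [15, [6, 3.7, 12], -0.143], [15, [5.3, 4.6, 12], -0.143]]}}

```text
t: 23.32
tool_pos: [0.5227, 0.013, 0.4471]
orientation: [-0.391, -3.115, 0.0]
force: [-0.6, -0.2, -0.6]
opening: 0.0219
```

Call:
{"op": "apply_moves", "data": {"deltas": [[15, [4.7, 5.3, 12], -0.143], [15, [3.8, 5.8, 12], -0.143], [15, [3, 6.4, 12], -0.143], [15, [0, 0, 0], 0], [15, [0, 0, 0], 0]]}}

```text
t: 23.95
tool_pos: [0.5136, 0.0312, 0.4128]
orientation: [0.268, -3.129, 0.0]
force: [-0.3, 0.3, -1.2]
opening: 0.0219
```

```bash
python3 -c "
from h import *
st();plan([(.5141,.0314,.14,-2.969)],15)
b=viewer.read_camera('side')[120:240,195:325]
cv2.imwrite('pics/p8.png',cv2.resize(b,None,fx=5,fy=5))"
```

```text
t 23.95 grasp [0.5136 0.0312 0.2458] phi -2.971 tilt 0.04 F [-0.3  0.3 -1.2] open 0.0219 q [-0.04 -0.11  1.71 -0.    1.54 -1.78]
[[15,[-0.2,0.0,35.3],-0.001],[15,[-0.1,0.1,35.2],-0.001],[15,[-0.2,0.0,35.3],-0.001]]
--
```

View pics/p8.png

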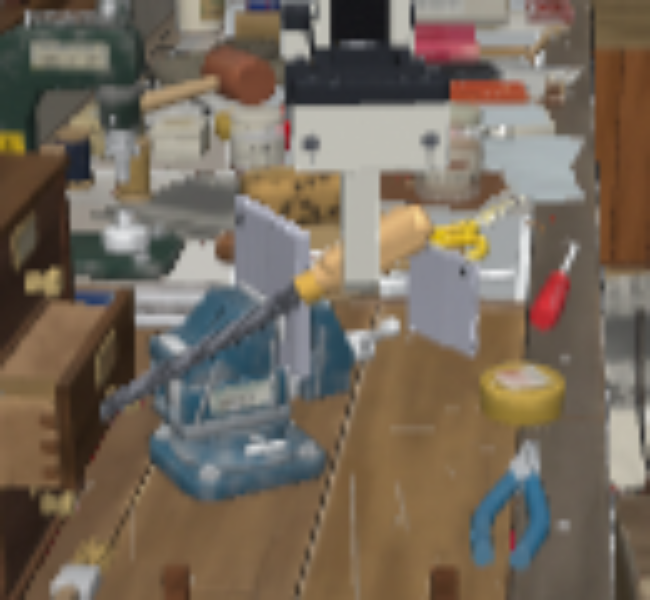

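The side view matches the state at lift: tip (107,410), slab and bar unchanged. I'll lower into the front notch at the recorded pose, loosen, then reverse the arc.

Call:
{"op": "apply_moves", "data": {"deltas": [[15, [-0.5, 0.1, 35], 0], [15, [0, 0, 35], 0], [15, [0, 0, 30], 0], [15, [0, 0, 18], 0], [15, [0, 0, 0], 0]]}}

```text
t: 24.62
tool_pos: [0.5138, 0.0314, 0.2942]
orientation: [0.272, -3.128, -0.0]
force: [0.8, 0.1, -1.6]
opening: 0.0212
```

Call:
{"op": "apply_moves", "data": {"deltas": [[15, [0, 0, 5], 0], [15, [0, 0, 3], 0], [15, [0, 0, 0], 0]]}}

```text
t: 25.0
tool_pos: [0.5143, 0.0315, 0.2876]
orientation: [-0.273, 3.129, -0.0]
force: [-0.7, 0.2, -0.7]
opening: 0.0219
```

```bash
python3 -c "
from h import *
st();plan([(.5141,.0314,.1165,-2.969)],15)"
```

```text
t 25.0 grasp [0.5143 0.0315 0.1206] phi -2.967 tilt 0.04 F [-0.7  0.2 -0.7] open 0.0219 q [-0.04 -0.01  1.85  0.    1.3  -1.78]
[[15,[0.2,-0.1,4.1],0.002]]
--
```

Call:
{"op": "apply_moves", "data": {"deltas": [[15, [0, 0, 2.5], 0], [15, [0, 0, 1.5], 0], [15, [0, 0, 0], 0]]}}

```text
t: 25.38
tool_pos: [0.5141, 0.0315, 0.283]
orientation: [0.273, -3.13, -0.0]
force: [-0.2, -0.1, -2.4]
opening: 0.0215
```

Call:
{"op": "apply_moves", "data": {"deltas": [[15, [0, 0, 0], 0], [15, [0, 0, 0], 0]], "grip_force": 3}}

```text
t: 25.62
tool_pos: [0.5142, 0.0315, 0.2832]
orientation: [-0.273, 3.129, -0.0]
force: [0.7, 0.5, -0.1]
opening: 0.022
```

Call:
{"op": "apply_moves", "data": {"deltas": [[15, [5.5, 0, 10.2], 0], [15, [4.6, 0, 10.5], 0], [15, [3.7, 0, 11], 0], [15, [2.7, 0, 11], 0], [15, [1.7, 0, 11.5], 0]]}}

```text
t: 26.25
tool_pos: [0.4959, 0.0283, 0.228]
orientation: [0.273, -3.129, -0.0]
force: [0.0, -0.0, -0.5]
opening: 0.0218
```

```bash
python3 -c "
from h import *
st();plan([(.4945,.0282,.0500,-2.969)],15)
b=viewer.read_camera('side')[175:275,195:325]
cv2.imwrite('pics/p9.png',cv2.resize(b,None,fx=5,fy=5))"
```

```text
t 26.25 grasp [0.4959 0.0283 0.061 ] phi -2.967 tilt 0.03 F [ 0.  -0.  -0.5] open 0.0218 q [-0.05  0.02  1.95 -0.    1.18 -1.79]
[[15,[1.4,0.1,11.0],0.002]]
--
```

Call:
{"op": "apply_moves", "data": {"deltas": [[15, [0.9, 0, 6], 0], [15, [0.5, 0, 5], 0], [15, [0, 0, 0], 0]]}}

```text
t: 26.68
tool_pos: [0.4949, 0.0282, 0.2178]
orientation: [-0.273, 3.13, 0.0]
force: [-0.0, -0.3, -1.0]
opening: 0.0219
```

Call:
{"op": "apply_moves", "data": {"deltas": [[15, [0, 0, 1], 0], [15, [0, 0, 0], 0]]}}

```text
t: 26.92
tool_pos: [0.495, 0.0282, 0.2172]
orientation: [-0.273, 3.129, -0.0]
force: [-0.6, 0.1, 2.2]
opening: 0.0216
```

```bash
python3 -c "
from h import *
st()
b=viewer.read_camera('side')[205:275,195:325]
cv2.imwrite('pics/p10.png',cv2.resize(b,None,fx=5,fy=5))
f=np.load('file.npy')
# colour-based handle/blade end check against first picture
a0=cv2.imread('pics/side0_raw.png')[205:275,195:325]
d=cv2.absdiff(a0,b).max(2)>60
print(np.argwhere(d[20:]).shape, [ (r+20,np.where(d[r+20])[0].min(),np.where(d[r+20])[0].max()) for r in range(50) if d[r+20].any()])"
```

```text
t 26.93 grasp [0.495  0.0282 0.0502] phi -2.967 tilt 0.02 F [-0.6  0.1  2.2] open 0.0216 q [-0.05  0.03  1.95  0.    1.16 -1.79]
(218, 2) [(20, np.int64(67), np.int64(95)), (21, np.int64(67), np.int64(95)), (22, np.int64(67), np.int64(95)), (23, np.int64(67), np.int64(95)), (24, np.int64(67), np.int64(94)), (25, np.int64(68), np.int64(82)), (26, np.int64(75), np.int64(82)), (27, np.int64(75), np.int64(82)), (28, np.int64(75), np.int64(88)), (29, np.int64(76), np.int64(81)), (30, np.int64(70), np.int64(76)), (33, np.int64(76), np.int64(93)), (34, np.int64(76), np.int64(81)), (35, np.int64(76), np.int64(81)), (36, np.int64(75), np.int64(81)), (37, np.int64(75), np.int64(81)), (38, np.int64(76), np.int64(81)), (39, np.int64(76), np.int64(81))]
```

Call:
{"op": "apply_moves", "data": {"deltas": [[40, [0, 0, 0], 0], [70, [0, 0, 0], 0], [70, [0, 0, 0], 0], [70, [0, 0, 0], 0], [70, [0, 0, 0], 0]]}}

```text
t: 27.6
tool_pos: [0.4949, 0.0281, 0.2169]
orientation: [0.273, -3.13, 0.0]
force: [-0.2, -0.9, 0.6]
opening: 0.0668
```

Call:
{"op": "apply_moves", "data": {"deltas": [[70, [0, 0, -20], 0], [70, [0, 0, -35], 0], [70, [0, 0, -40], 0], [70, [0, 0, -40], 0], [70, [40, 0, -40], 0]]}}

```text
t: 28.22
tool_pos: [0.4559, 0.0212, 0.3931]
orientation: [0.274, -3.13, -0.0]
force: [0.3, 0.4, 0.7]
opening: 0.0701
```

Call:
{"op": "apply_moves", "data": {"deltas": [[70, [40, 0, -20], 0], [70, [40, 0, 0], 0], [70, [40, 0, 0], 0], [70, [0, 0, 0], 0]]}}

```text
t: 28.72
tool_pos: [0.3358, 0.0002, 0.4124]
orientation: [-0.272, 3.127, -0.001]
force: [0.5, 0.9, -0.3]
opening: 0.0699
```

```bash
python3 -c "
from h import *
st()
a=viewer.read_camera('top')[155:245,165:325];b=viewer.read_camera('side')[155:275,195:325]
a0=cv2.imread('pics/side0_raw.png')[205:275,195:325];d=cv2.absdiff(a0,b[50:]).max(2)>45
print([(r,np.where(d[r])[0].min(),np.where(d[r])[0].max(),d[r].sum()) for r in range(15,70) if d[r].any()])
A=cv2.resize(a,None,fx=2.5,fy=2.5,interpolation=2);B=cv2.resize(b,None,fx=3,fy=3,interpolation=2)
A=cv2.copyMakeBorder(A,0,360-225,0,0,0);cv2.imwrite('pics/p11.png',np.hstack([A,B]))"
```

```text
t 28.73 grasp [3.358e-01 2.000e-04 2.454e-01] phi -2.968 tilt 0.14 F [ 0.5  0.9 -0.3] open 0.0699 q [-0.15 -0.66  2.13 -0.    1.67 -1.9 ]
[(28, np.int64(76), np.int64(88), np.int64(10)), (29, np.int64(91), np.int64(91), np.int64(1)), (30, np.int64(70), np.int64(71), np.int64(2)), (32, np.int64(27), np.int64(93), np.int64(2)), (33, np.int64(93), np.int64(93), np.int64(1)), (34, np.int64(93), np.int64(93), np.int64(1))]
```

View pics/p11.png

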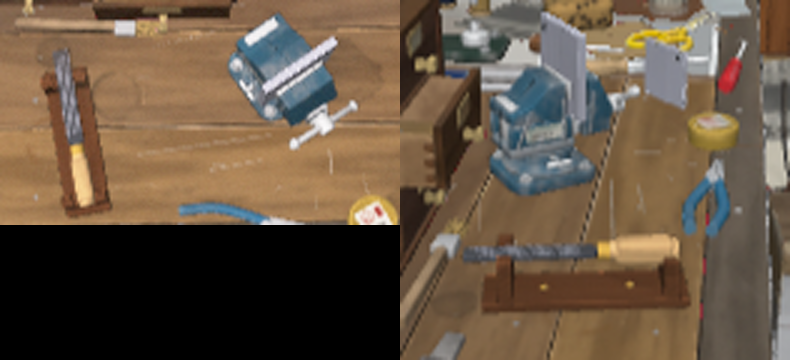

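The last picture shows the file lying in its rest: the side view has the blade from (465,253) to (598,250) and the handle to (680,245). The slab is clamped and the bar slants. Before handing in, I'll check the file's shift against the first picture to sub-pixel precision.

```bash
python3 -c "
from h import *
for n,R in(('side',[('handle',230,248,260,292),('blade',233,247,213,262)]),('top',[('handle',212,240,190,203),('blade',172,214,183,200)]),('side',[('slab',158,178,240,262),('rest',247,262,220,295)])):
    im=viewer.read_camera(n);i0=cv2.imread(f'pics/{n}0_raw.png')
    for k,r0,r1,c0,c1 in R:
        g=lambda x:cv2.cvtColor(x[r0:r1,c0:c1],cv2.COLOR_BGR2GRAY).astype('float32')
        w,_=cv2.findTransformECC(g(i0),g(im),np.eye(2,3,dtype='float32'),cv2.MOTION_TRANSLATION,(3,200,1e-6)); print(n,k,w[:,2].round(2),_) if 0 else print(n,k,w if np.isscalar(w) else 0,_[:,2].round(2))
"
```

```text
side handle 0.9564055092348483 [-0.29 -0.4 ]
side blade 0.9259514325861408 [-0.48 -0.07]
top handle 0.9958353227018083 [ 0.82 -0.59]
top blade 0.8993551290887593 [ 0.6  -0.29]
side slab 0.9884257833811948 [-0.08  0.03]
side rest 0.9999114601559267 [-0.01 -0.  ]
```

The file moved about 1–2 mm within the notch clearance. The 0.4 px rise at the handle fits that sideways shift, so it is seated. The slab hasn't moved. I'm handing in.

```bash
python3 -c "
from plant import order
print(order.close_job())"
```

```text
the job is handed in; nothing more can be done
None
```

The job is handed in, after about 29 s of the 59 s allowed; no verdict was given.

- **Clamping:** I pushed the right end of the tommy bar down until the bar stood at about -0.55 rad, which is inside the good range. My first push slid down the outside of the ball with about 16 N sideways. I lifted, moved inward and repeated it cleanly.
- **Filing:** The tool can only turn about its own axis. So I pivoted the file about 30° tip-down in a light grip on the rest's front notch, then gripped it firmly. I made two forward strokes across the middle of the edge towards the tommy bar, from about 100 mm along the blade back to about 20 mm. The pressure was mostly 3 to 5 N, with a brief 8 N early in the first stroke. After each stroke I lifted the file clear and carried it back in the air.
- **Putting back:** I laid the file in its rest by reversing the pivot, then opened the fingers and moved away.

**Last checks:**
- The slab had not moved (under 0.1 pixel) and the bar was still slanting.
- The file lies about 1 to 2 mm sideways and about 1 mm towards its tip from where I found it. That is within the notch clearance.
- The handle showed 0.4 pixel higher in the side view. This mostly fits the sideways shift, so I judged it seated in both notches.
- The tools seen in the last picture were untouched. The hammer was mostly out of that view.
- I did not look at the filed edge up close.

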